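# Close up the seal chest

### The job

Close up the seal chest on the calligraphy desk: with the fingertips, push both open drawers fully shut and slide the cover on its top fully shut over the brush tray, in any order. Push gently, so that the stone seals in the drawers stay standing, and do not touch or lift the seals. Leave everything else on the desk where it is.

Things in the scene. Friction and masses are not known exactly. Their poses are not given: they have to be found in the camera images.
- chest: Low dark-wood chest fixed to the desk, 180 (x) x 300 (y) x 100 tall mm, plus 8 mm high rails along the front and rear edges of its top. Origin: centre of its underside, on the desk. +x points from its front to its back, +y to its left as the robot faces it, z up. Two drawers side by side in front; a brush tray in the +y half of the top, with a cover that slides sideways.
- drawer_left (a joint): How far the left (+y) drawer is open, m: 0 fully shut (a hard stop), grows as it slides out along the chest's -x, at most 0.10. Slides with about 1.5 N friction and some damping; no latch, it stays where left.
- drawer_left_front (a point): Centre of the left drawer's outer front face, 42 mm above the desk (shut: at chest-frame x -0.104, y +0.0745). The front is a flat wooden panel 144 wide x 64 tall x 12 mm thick, spanning 8 to 72 mm above the desk, with a flat brass pull plate (40 x 26 mm, 3 mm proud) in the middle. Axes as the chest's: push along +x to shut.
- drawer_right (a joint): The same for the right (-y) drawer.
- drawer_right_front (a point): The same for the right drawer (shut: at chest-frame x -0.104, y -0.0745).
- cover (a joint): How far the brush-tray cover is open, m: 0 fully shut over the tray (a hard stop), grows as it slides along the chest's -y, at most 0.13. About 1.5 N friction; stays where left.
- cover_grip (a point): Top centre of the cover's finger rib, 132 mm above the desk (shut: chest-frame x -0.02, y +0.077). The rib, a dark bar 90 (chest x) x 18 (y) mm, stands 22 mm above the cover, midway across it; the cover is a board 160 (x) x 142 (y) x 10 mm, its top 110 mm above the desk. Axes as the chest's: push the rib's -y side along +y to shut.
- seal_red: Red stone seal, loose, 24 x 24 x 46 mm, about 50 to 100 g, with a ball top, standing in the left drawer (its foot about 17 mm above the desk). Origin: centre of its underside, z up.
- seal_green: Green stone seal, loose, 24 x 24 x 46 mm, about 50 to 100 g, standing in the left drawer. Origin: centre of its underside, z up.
- seal_white: White marble seal, loose, 24 x 24 x 46 mm, about 50 to 100 g, standing in the right drawer. Origin: centre of its underside, z up.
- ink_bottle: Black ink bottle with a red cap, 52 mm across, 125 tall, loose on the desk. Bystander. Origin: centre of its underside.
- teacup: White teacup, 72 mm across, 55 tall, loose. Bystander. Origin: centre of its underside.
- paperweight: Dark wooden paperweight bar with a brass knob, 26 x 200 x 22 mm (long along its y), loose. Bystander. Origin: centre of its underside.
- inkstone: Black inkstone slab, 130 x 90 x 26 mm, loose. Bystander. Origin: centre of its underside.
- paste_jar: Blue and white lidded seal-paste jar, 68 mm across, 41 tall, loose. Bystander. Origin: centre of its underside.
Things that resemble listed ones, but are neither listed nor needed, are in the scene too. Of the things like the seal_green, leave any that is black or blue; of the rest the smaller one is meant.

How it is judged:
At the end, for the whole second after the job is handed in: Both drawers and the cover are within 4 mm of fully shut and at rest; the red and green seals stand upright (within 0.2 rad) and at rest in the left drawer, the white one in the right; the bottle, cup, paperweight, inkstone and jar are upright and within 20 mm of where they were (value of joint each of drawer_left, drawer_right, cover below 0.004 m and velocity of joint drawer_left between -0.01 and 0.01 m/s and velocity of joint drawer_right between -0.01 and 0.01 m/s and velocity of joint cover between -0.01 and 0.01 m/s and angle between each of seal_red, seal_green, seal_white, ink_bottle, teacup, paperweight, inkstone, paste_jar's own z axis and vertical below 0.2 rad and linear speed of each of seal_red, seal_green, seal_white below 0.02 m/s and x of seal_red in the frame of chest between -0.09 and 0.09 m and z of each of seal_red, seal_green, seal_white in the frame of chest below 0.03 m and y of each of seal_red, seal_green in the frame of chest above 0 m and x of seal_green in the frame of chest between -0.09 and 0.09 m and x of seal_white in the frame of chest between -0.09 and 0.09 m and y of seal_white in the frame of chest below 0 m and distance of each of ink_bottle, teacup, paperweight, inkstone, paste_jar from where it was at the start of the episode below 0.02 m); the robot touches nothing.
It fails at once if a drawer or the cover is slammed (faster than 0.4 m/s) (velocity of joint any of drawer_left, drawer_right, cover below -0.4 m/s).
It fails at once if a stone seal is tipped over (angle between any of seal_red, seal_green, seal_white's own z axis and vertical above 0.5 rad).
It fails at once if a stone seal is lifted (z of any of seal_red, seal_green, seal_white in the frame of chest above 0.035 m).
It fails at once if the robot touches a stone seal (contact force between any of the fingers, the arm and seal_red above 0.5 N or contact force between any of the fingers, the arm and seal_green above 0.5 N or contact force between any of the fingers, the arm and seal_white above 0.5 N).
It fails at once if something else on the desk is pushed away or lifted more than 20 mm (distance of any of ink_bottle, teacup, paperweight, inkstone, paste_jar from where it was at the start of the episode above 0.02 m).
It also fails if it takes over 59 s, if anything falls off the work surface, if the arm or the gripper's body presses on something with over 40 N, if the wrist force passes 120 N, or if a joint passes its speed limit or range.

### The arm

A 7-joint arm with a two-finger parallel gripper is mounted at the origin on the work surface. World frame = base frame: x ahead of the robot, y to its left, z up, the work surface at z = 0. Lengths are in m, angles in rad, forces in N, time in s.
With the tool pointing down it reaches from about 0.4 to 0.875 m from the base axis. Payload 4.4 kg.
Tool frame: the origin (TCP) lies between the finger pads; the fingertips stand 17 mm ahead of it and the grasp point (between the pads) lies 2 mm behind it; z points along the fingers, y is the line along which they close (so a half turn about z gives the same grasp; the last joint's range is limited). The gripper opens to 85 mm and grips with 20 to 120 N. Pads are 22 mm wide; open, the fingers measure 114 mm over their backs; the gripper's body (76 mm by 85 mm) begins 54 mm behind the grasp point. The pads swing forward as they close: fully open they stand 13 mm farther back than shut.
Start: joints at [-1.244, 0.628, 0.038, 1.517, -0.027, 0.996, -0.02], TCP at [0.249, 0.601, 0.248] pointing down, gripper open.
Joint ranges: [-3.06, 3.06], [-0.37, 2.12], [-1.25, 1.32], [0.18, 2.47], [-1.1, 4.24], [0.23, 1.98], [-2.94, 2.94]. Speed limits (rad/s): [2.57, 2.57, 3.14, 3.14, 3.14, 3.14, 3.14].

### API

Orientations are given as a unit quaternion [x, y, z, w].
In Python, from rig import r, vision gives the robot as it stands. The module is installed in compiled form; this text tells all that it offers.
- The arm moves only by the tool carry_out, never from a script. Its argument "increments" is a list of rows, each an object with "rotation": the turn, a rotation vector about the tool's x, y, z as a fraction of full scale, a list of three; "xyz": the shift along the tool's x, y, z as a fraction of full scale, a list of three; "hand": the closure, from 0 (fully open) to 1 (shut). In form: [{"rotation": [wx, wy, wz], "xyz": [tx, ty, tz], "hand": hand}, ...]. A call has 1 to 8 rows; each row shifts and turns the commanded pose from where the row before left it, along the tool's axes as they then stand; what a row does not reach is not made up. Full scale, the value 1, is 0.25 m for a shift and 90 degrees for a turn. A row lasts 1/12 s, in which the tool goes at most 41.7 mm and 7.16 degrees, less where a joint would pass 70% of its speed; a pose out of reach is approached as far as the arm can. A call with a number of a shift or a turn outside -1 to 1 is refused whole. A call with a gripper value outside its range is refused whole. The fingers move at their own pace and stop on an object; the grip force is fixed at half the most. Time passes only in rows, so rows that do not move let the fingers close. It gives the time, the measured TCP pose, the force, the opening and the grip force at its end, in the units of the state.
- r.read_state(): the state, without advancing time (a new reading comes with each control period).
- vision.camera(name): name is "side" or "top"; returns a dict with "img" (400x640x3 uint8, red, green, blue), "camera_matrix" (3x3 intrinsics, pixels), "T" (4x4, takes a point from camera to world coordinates). Camera axes: x right, y up, looking along -z (the intrinsics and any distortion apply to the point x, -y, -z); pixel columns grow to the right and rows downward; lengths in m; the calibration is good to about 2 mm. A picture is of the moment at which its call begins. There is no depth.
- r.hand_in(): hands the job in; it is judged then, once.
The state is a dict: "t": time; "joints": joint angles; "qd": joint speeds; "effort": joint torques, N m; "position": TCP position; "eef_rot": TCP orientation; "wrist_force": force on the tool from outside, world axes, zero at the start; "torque": the same for the moment, N m; "grip_width": opening from 0.0 (shut) to 1.0 (fully open); "finger_force": force on a finger pad.
Only numpy, scipy, OpenCV 4.12 (cv2) and the standard library are available. Lean on these libraries where they do the work, as an engineer would, in place of code of your own. Each camera call takes 0.05 s, during which the arm holds its last target. There are 200 camera calls.

## Working session

There is one attempt and no reset: what is moved stays moved. The work goes in short steps, Python scripts to look and compute and a tool call to move; the robot and the scene stay as the last step left them, time stands still between calls to the robot, and variables do not carry over. Pictures are saved under pics/ and viewed, at most 10 in all, crops included, and the job is handed in when it is done.

Besides the shell and the picture viewer there is one more tool, called as name(argument=value, ...) on one line, values as JSON. carry_out: Moves the arm, as the interface text tells. Shift numbers are shares of 0.25 m and turn numbers shares of 90 degrees, none past 1 either way. Its arguments: {"type":"object","properties":{"increments":{"type":"array","items":{"type":"object","properties":{"rotation":{"type":"array","items":{"type":"number","minimum":-1,"maximum":1}},"xyz":{"type":"array","items":{"type":"number","minimum":-1,"maximum":1}},"hand":{"type":"number"}}}}},"required":["increments"]}

```bash
mkdir -p pics
cat > h.py <<'E'
import cv2,numpy as np
from rig import r,vision
def snap(name,f):
    c=vision.camera(name); cv2.imwrite('pics/'+f,c['img'][:,:,::-1]); np.savez('pics/'+f[:-4],**{k:np.array(v) for k,v in c.items()}); return c
def load(f): return dict(np.load('pics/'+f+'.npz',allow_pickle=True))
def ray(c,uv):
    K=c['camera_matrix'];T=c['T'];d=np.linalg.inv(K)@np.array([uv[0],uv[1],1.]);d=T[:3,:3]@(d*[1,-1,-1]);return T[:3,3],d
def plane(c,uv,z):
    o,d=ray(c,uv);return o+d*(z-o[2])/d[2]
def proj(c,p):
    T=c['T'];q=(T[:3,:3].T@(np.array(p,float)-T[:3,3]))*[1,-1,-1];q=c['camera_matrix']@q;return q[:2]/q[2]
def tri(c1,a,c2,b):
    o1,d1=ray(c1,a);o2,d2=ray(c2,b);s=np.linalg.lstsq(np.c_[d1,-d2],o2-o1,rcond=None)[0]
    p,q=o1+s[0]*d1,o2+s[1]*d2;return (p+q)/2,np.linalg.norm(p-q)
E
python3 - <<'E'
from h import *
np.set_printoptions(precision=4,suppress=True)
s=r.read_state();print(s)
for n in('top','side'):
    c=snap(n,n+'0.png');print(c.keys(),c['camera_matrix'],c['T'])
E
```

```text
{'t': 0.0, 'joints': array([-1.2438,  0.6294,  0.0384,  1.5184, -0.027 ,  0.9963, -0.02  ]), 'qd': array([-0.0008, -0.001 ,  0.0001, -0.0018, -0.0008, -0.0001,  0.002 ]), 'effort': array([  0.0019, -56.3409,   1.2263, -19.3442,   0.0108,   0.0106,
        -0.    ]), 'position': array([0.2485, 0.6   , 0.2474]), 'eef_rot': array([ 0.1951,  0.9808, -0.0009, -0.0002]), 'wrist_force': array([-0.729 , -0.2431,  0.5417]), 'torque': array([ 0.0305, -0.0267,  0.0157]), 'finger_force': 0.0, 'grip_width': 0.9977182581546179}
dict_keys(['img', 'camera_matrix', 'T']) [[378.8176   0.     312.6295]
 [  0.     378.8176 201.6901]
 [  0.       0.       1.    ]] [[ 0.0287  0.9848 -0.171   0.3677]
 [-0.9996  0.0274 -0.0098  0.044 ]
 [-0.0049  0.1712  0.9852  1.2476]
 [ 0.      0.      0.      1.    ]]
dict_keys(['img', 'camera_matrix', 'T']) [[397.474    0.     326.1115]
 [  0.     397.474  200.7201]
 [  0.       0.       1.    ]] [[-0.9967  0.0473 -0.0656  0.4965]
 [-0.0793 -0.7349  0.6735  0.7164]
 [-0.0164  0.6765  0.7362  0.8523]
 [ 0.      0.      0.      1.    ]]
```

View pics/top0.png

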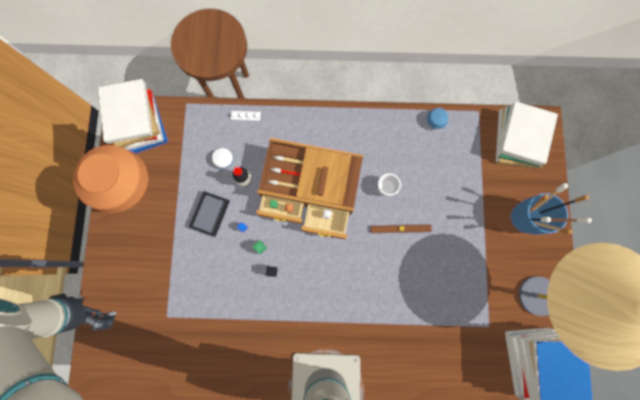

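View pics/side0.png

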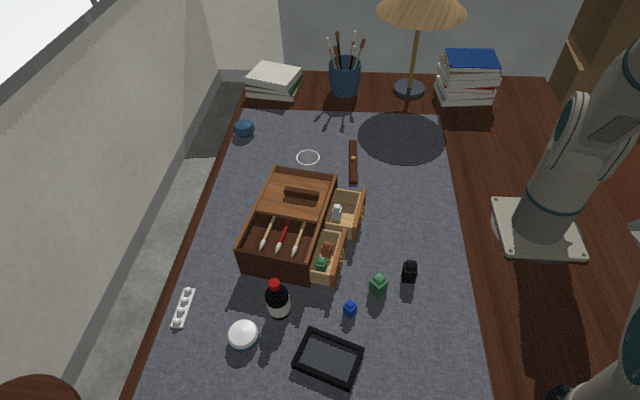

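The top view shows the chest at about (310,175), yawed slightly. The drawers are open towards the robot at (280,208) and (327,220). The tray is open on the left, with the cover and its rib at (320,180). The ink bottle is close by at (241,176), the cup is at (389,184) and the paperweight at (400,229). The side view shows the chest at (290,225). I'll zoom in to pick the corners.

Run:
```python
from h import *
for f,(x,y,w,h,k) in {'top0':(230,120,160,120,5),'side0':(230,150,160,150,4)}.items():
    im=load(f)['img'][y:y+h,x:x+w,::-1]; im=cv2.resize(im,None,fx=k,fy=k,interpolation=cv2.INTER_CUBIC)
    for i in range(0,w,20): cv2.putText(im,str(x+i),(i*k,10),0,.35,(255,255,255),1);cv2.line(im,(i*k,12),(i*k,18),(255,255,255),1)
    for i in range(0,h,20): cv2.putText(im,str(y+i),(0,i*k+4),0,.35,(0,255,255),1);cv2.line(im,(24,i*k),(30,i*k),(0,255,255),1)
    cv2.imwrite(f'pics/{f}z.png',im)
```

```text
(no output)
```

View pics/top0z.png

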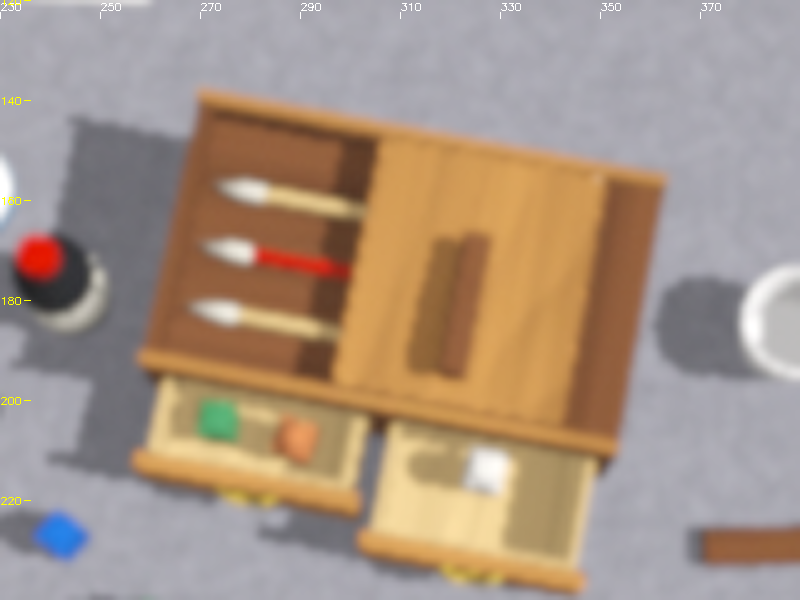

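View pics/side0z.png

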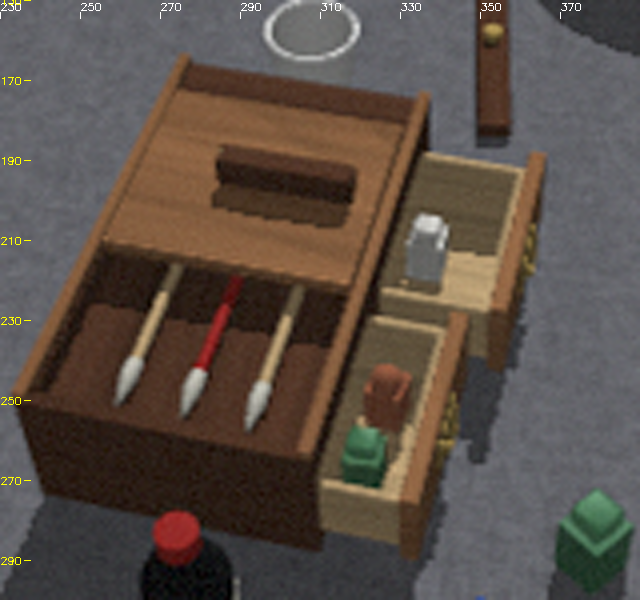

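The top crop shows the rail corners clearly at (270,138), (363,155), (258,192) and (353,210), along with the drawer fronts and the rib at (323,181). The side crop shows the same features. Next I'll triangulate them.

```bash
cat > m.py <<'E'
from h import *
np.set_printoptions(precision=4,suppress=True)
t=load('top0');s=load('side0')
T=lambda x,y:(230+x/5-.4,120+y/5-.4)
S=lambda x,y:(230+x/4-.4,150+y/4-.4)
pts={'RL':((202,90),(18,392)),'RR':((664,177),(183,57)),'FL':((140,358),(308,455)),'FR':((615,450),(425,97)),
'DLl_in':((139,450),(402,497)),'DLr_in':((362,494),(448,315)),'DRl_in':((364,530),(490,360)),'DRr_in':((585,575),(529,153)),
'rib_rear_right':((489,235),(219,147)),'rib_front_right':((464,377),(354,165))}
P={}
for k,(a,b) in pts.items():
    P[k],e=tri(t,T(*a),s,S(*b));print(k,P[k],round(e,4))
c=np.mean([P[k] for k in('RL','RR','FL','FR')],0)
ex=(P['RL']+P['RR']-P['FL']-P['FR'])[:2];ey=(P['RL']+P['FL']-P['RR']-P['FR'])[:2]
print('dims',np.linalg.norm(ex)/2,np.linalg.norm(ey)/2)
a1=np.arctan2(ex[1],ex[0]);a2=np.arctan2(-ey[0],ey[1]);print('centre',c,'yaw',a1,a2)
yaw=(a1*180+a2*300)/480
R=np.array([[np.cos(yaw),-np.sin(yaw)],[np.sin(yaw),np.cos(yaw)]])
for k in P: print(k,'chest',R.T@(P[k]-c)[:2],P[k][2])
E
python3 m.py
```

```text
RL [0.7647 0.1952 0.1081] 0.0032
RR [ 0.7166 -0.0957  0.1073] 0.0022
FL [0.5926 0.2254 0.1062] 0.0024
FR [ 0.5447 -0.0672  0.1058] 0.0003
DLl_in [0.5403 0.2282 0.0731] 0.0025
DLr_in [0.5195 0.0875 0.064 ] 0.0013
DRl_in [0.4965 0.0877 0.0211] 0.0087
DRr_in [ 0.4716 -0.0529  0.0705] 0.0008
rib_rear_right [0.6713 0.0132 0.1305] 0.0003
rib_front_right [0.5829 0.0263 0.1331] 0.0012
dims 0.17449153267287223 0.29563873356228537
centre [0.6546 0.0644 0.1068] yaw -0.1693094237944946 -0.16317319232908659
RL chest [0.087  0.1471] 0.1080699117038697
RR chest [ 0.0875 -0.1477] 0.10734309193432923
FL chest [-0.0877  0.1486] 0.10619188990803657
FR chest [-0.0868 -0.1479] 0.10577142513488647
DLl_in chest [-0.1398  0.1427] 0.07312510799987643
DLr_in chest [-0.1371  0.0005] 0.06399464973773061
DRl_in chest [-0.1598 -0.0031] 0.021055998085514394
DRr_in chest [-0.1612 -0.1459] 0.07052120469981316
rib_rear_right chest [ 0.0249 -0.0478] 0.13045630692007465
rib_front_right chest [-0.0645 -0.0495] 0.13308095551716376
```

carry_out(increments=[{"rotation": [0,0,-0.0725],"xyz": [0,0,0],"hand": 1},{"rotation": [0,0,-0.0725],"xyz": [0,0,0],"hand": 1},{"rotation": [0,0,0],"xyz": [0,0,0],"hand": 1}])

```text
t: 0.35
position: [0.2487, 0.6002, 0.2478]
eef_rot: [0.081, 0.997, -0.0, -0.0]
wrist_force: [0.1, -0.1, -0.1]
grip_width: 0.604
finger_force: 0.0
```

```bash
cat >> h.py <<'E'
C=np.array([.6546,.0644]);yaw=-.1655
Rc=np.array([[np.cos(yaw),-np.sin(yaw)],[np.sin(yaw),np.cos(yaw)]])
def chest(p): return Rc.T@(np.array(p)[:2]-C)
def now():
    from scipy.spatial.transform import Rotation as Q
    s=r.read_state();R=Q.from_quat(s['eef_rot']).as_matrix()
    print('t',round(s['t'],2),'chest xy',chest(s['position']).round(4),'z',s['position'][2].round(4),'F',s['wrist_force'].round(1),'w',round(s['grip_width'],2))
    print('tool axes in chest',(Rc.T@R[:2,:2]).round(3).tolist(),R[2].round(3))
    return s
E
python3 - <<'E'
from h import *
now();t=load('top0');s=load('side0')
for n,a,b in(('green',(260,246),(378,283)),('blue',(242,227),(350,307)),('black',(272,271),(410,271)),('bottlecap',(238,171),(275,285)),('cup',(389,184),(308,157)),('pw',(402,229),(353,159))):
    p,e=tri(t,a,s,b);print(n,p.round(3),chest(p).round(3),round(e,3))
E
```

```text
t 0.35 chest xy [-0.4887  0.4616] z 0.2478 F [ 0.1 -0.1 -0.1] w 0.6
tool axes in chest [[-1.0, -0.003], [-0.003, 1.0]] [ 0.001 -0.001 -1.   ]
green [0.429 0.22  0.033] [-0.248  0.116] 0.003
blue [0.49  0.282 0.025] [-0.198  0.188] 0.0
black [0.351 0.179 0.028] [-0.318  0.063] 0.003
bottlecap [0.653 0.288 0.113] [-0.039  0.221] 0.003
cup [ 0.638 -0.188  0.056] [ 0.025 -0.252] 0.002
pw [ 0.5   -0.239  0.011] [-0.102 -0.324] 0.001
```

carry_out(increments=[{"xyz": [-0.1,-0.13,0],"rotation": [0,0,0],"hand": 1},{"xyz": [-0.1,-0.13,0],"rotation": [0,0,0],"hand": 1},{"xyz": [-0.1,-0.13,0],"rotation": [0,0,0],"hand": 1},{"xyz": [-0.1,-0.13,0],"rotation": [0,0,0],"hand": 1},{"xyz": [-0.1,-0.13,0],"rotation": [0,0,0],"hand": 1},{"xyz": [-0.1,-0.13,0],"rotation": [0,0,0],"hand": 1}])

```text
t: 0.85
position: [0.3652, 0.3815, 0.2482]
eef_rot: [0.084, 0.996, -0.0, -0.0]
wrist_force: [1.2, 0.2, -0.9]
grip_width: -0.002
finger_force: 0.0
```

carry_out(increments=[{"xyz": [-0.1,-0.13,0],"rotation": [0,0,0],"hand": 1},{"xyz": [-0.1,-0.13,0],"rotation": [0,0,0],"hand": 1},{"xyz": [-0.1,-0.13,0],"rotation": [0,0,0],"hand": 1},{"xyz": [-0.1,-0.13,0],"rotation": [0,0,0],"hand": 1},{"xyz": [-0.1,-0.13,0],"rotation": [0,0,0],"hand": 1},{"xyz": [-0.1,-0.13,0],"rotation": [0,0,0],"hand": 1},{"xyz": [0,0,0],"rotation": [0,0,0],"hand": 1},{"xyz": [0,0,0],"rotation": [0,0,0],"hand": 1}])

```text
t: 1.52
position: [0.4817, 0.1634, 0.2482]
eef_rot: [0.087, 0.996, -0.0, 0.0]
wrist_force: [-1.3, -0.4, 1.2]
grip_width: 0.002
finger_force: 0.0
```

```bash
python3 -c "
from h import *
now()"
```

```text
t 1.52 chest xy [-0.1868  0.0692] z 0.2482 F [-1.3 -0.4  1.2] w 0.0
tool axes in chest [[-1.0, 0.009], [0.009, 1.0]] [-0.    -0.001 -1.   ]
```

carry_out(increments=[{"xyz": [0.03,0,0.1],"rotation": [0,0,0],"hand": 1},{"xyz": [0,0,0.14],"rotation": [0,0,0],"hand": 1},{"xyz": [0,0,0.14],"rotation": [0,0,0],"hand": 1},{"xyz": [0,0,0.14],"rotation": [0,0,0],"hand": 1},{"xyz": [0,0,0.12],"rotation": [0,0,0],"hand": 1},{"xyz": [0,0,0.07],"rotation": [0,0,0],"hand": 1},{"xyz": [0,0,0],"rotation": [0,0,0],"hand": 1},{"xyz": [0,0,0],"rotation": [0,0,0],"hand": 1}])

```text
t: 2.18
position: [0.4721, 0.169, 0.0702]
eef_rot: [0.082, 0.997, -0.0, -0.001]
wrist_force: [-0.4, -0.2, 0.9]
grip_width: -0.0
finger_force: 0.0
```

Run:
```python
from h import *
now();c=snap('side','side1.png')
im=c['img'][130:290,230:430,::-1];cv2.imwrite('pics/side1z.png',cv2.resize(im,None,fx=3.7,fy=3.7,interpolation=cv2.INTER_CUBIC))
```

```text
t 2.18 chest xy [-0.1972  0.0731] z 0.0702 F [-0.4 -0.2  0.9] w -0.0
tool axes in chest [[-1.0, -0.001], [-0.001, 1.0]] [ 0.002 -0.001 -1.   ]
```

View pics/side1z.png

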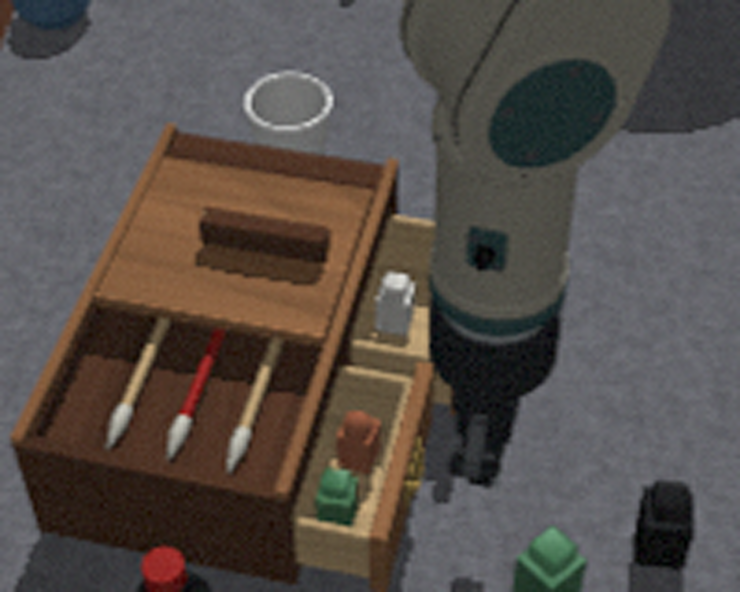

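The view shows the closed fingers in front of the left drawer's plate at about (470,465) in the crop, well clear of the green decoy. I'll push slowly from here.

carry_out(increments=[{"xyz": [-0.03,0,0],"rotation": [0,0,0],"hand": 1},{"xyz": [-0.03,0,0],"rotation": [0,0,0],"hand": 1},{"xyz": [-0.012,0,0],"rotation": [0,0,0],"hand": 1},{"xyz": [-0.012,0,0],"rotation": [0,0,0],"hand": 1},{"xyz": [-0.012,0,0],"rotation": [0,0,0],"hand": 1},{"xyz": [-0.012,0,0],"rotation": [0,0,0],"hand": 1},{"xyz": [-0.012,0,0],"rotation": [0,0,0],"hand": 1},{"xyz": [-0.012,0,0],"rotation": [0,0,0],"hand": 1}])

```text
t: 2.9
position: [0.5059, 0.1623, 0.0708]
eef_rot: [0.082, 0.997, -0.0, -0.0]
wrist_force: [-2.2, 0.9, 0.2]
grip_width: 0.001
finger_force: 1.5
```

carry_out(increments=[{"xyz": [-0.012,0,0],"rotation": [0,0,0],"hand": 1},{"xyz": [-0.012,0,0],"rotation": [0,0,0],"hand": 1},{"xyz": [-0.012,0,0],"rotation": [0,0,0],"hand": 1},{"xyz": [-0.012,0,0],"rotation": [0,0,0],"hand": 1},{"xyz": [-0.012,0,0],"rotation": [0,0,0],"hand": 1},{"xyz": [-0.012,0,0],"rotation": [0,0,0],"hand": 1},{"xyz": [-0.012,0,0],"rotation": [0,0,0],"hand": 1},{"xyz": [-0.012,0,0],"rotation": [0,0,0],"hand": 1}])

```text
t: 3.57
position: [0.5297, 0.1583, 0.0707]
eef_rot: [0.082, 0.997, -0.0, -0.0]
wrist_force: [-2.6, -0.0, 1.3]
grip_width: -0.003
finger_force: 0.9
```

```bash
python3 -c "
from h import *
now()"
```

```text
t 3.57 chest xy [-0.1387  0.0721] z 0.0707 F [-2.6 -0.   1.3] w -0.0
tool axes in chest [[-1.0, -0.0], [-0.0, 1.0]] [ 0. -0. -1.]
```

carry_out(increments=[{"xyz": [-0.012,0,0],"rotation": [0,0,0],"hand": 1},{"xyz": [-0.012,0,0],"rotation": [0,0,0],"hand": 1},{"xyz": [-0.012,0,0],"rotation": [0,0,0],"hand": 1},{"xyz": [-0.012,0,0],"rotation": [0,0,0],"hand": 1},{"xyz": [-0.012,0,0],"rotation": [0,0,0],"hand": 1},{"xyz": [-0.006,0,0],"rotation": [0,0,0],"hand": 1},{"xyz": [-0.006,0,0],"rotation": [0,0,0],"hand": 1}])

```text
t: 4.15
position: [0.5475, 0.1554, 0.0708]
eef_rot: [0.083, 0.997, 0.0, 0.0]
wrist_force: [-1.9, -0.1, 0.4]
grip_width: -0.0
finger_force: 0.8
```

carry_out(increments=[{"xyz": [-0.006,0,0],"rotation": [0,0,0],"hand": 1},{"xyz": [-0.006,0,0],"rotation": [0,0,0],"hand": 1},{"xyz": [-0.006,0,0],"rotation": [0,0,0],"hand": 1}])

```text
t: 4.4
position: [0.5517, 0.1547, 0.0708]
eef_rot: [0.082, 0.997, -0.0, -0.0]
wrist_force: [-1.9, -0.1, -0.0]
grip_width: -0.002
finger_force: 0.8
```

```bash
python3 -c "
from h import *
now()"
```

```text
t 4.4 chest xy [-0.1164  0.0721] z 0.0708 F [-1.9 -0.1 -0. ] w -0.0
tool axes in chest [[-1.0, -0.001], [-0.001, 1.0]] [ 0. -0. -1.]
```

carry_out(increments=[{"xyz": [-0.006,0,0],"rotation": [0,0,0],"hand": 1},{"xyz": [-0.006,0,0],"rotation": [0,0,0],"hand": 1},{"xyz": [-0.006,0,0],"rotation": [0,0,0],"hand": 1}])

```text
t: 4.65
position: [0.5536, 0.1543, 0.0706]
eef_rot: [0.082, 0.997, -0.0, -0.003]
wrist_force: [-9.3, 1.8, 5.6]
grip_width: -0.001
finger_force: 4.5
```

carry_out(increments=[{"xyz": [-0.006,0,0],"rotation": [0,0,0],"hand": 1},{"xyz": [-0.006,0,0],"rotation": [0,0,0],"hand": 1}])

```text
t: 4.82
position: [0.5538, 0.1543, 0.0704]
eef_rot: [0.082, 0.997, -0.001, -0.005]
wrist_force: [-13.3, 2.0, 9.6]
grip_width: 0.002
finger_force: 7.2
```

The left drawer met its stop with contact force at about -10 N. Now I'll back off and shift over to the right drawer.

carry_out(increments=[{"xyz": [0.08,0,0],"rotation": [0,0,0],"hand": 1},{"xyz": [0.16,0,0],"rotation": [0,0,0],"hand": 1},{"xyz": [0.16,0,0],"rotation": [0,0,0],"hand": 1},{"xyz": [0,-0.134,0],"rotation": [0,0,0],"hand": 1},{"xyz": [0,-0.134,0],"rotation": [0,0,0],"hand": 1},{"xyz": [0,-0.134,0],"rotation": [0,0,0],"hand": 1},{"xyz": [0,-0.134,0],"rotation": [0,0,0],"hand": 1},{"xyz": [0,-0.134,0],"rotation": [0,0,0],"hand": 1}])

```text
t: 5.48
position: [0.4337, 0.0033, 0.0711]
eef_rot: [0.082, 0.997, -0.0, 0.001]
wrist_force: [2.9, 0.8, -0.6]
grip_width: 0.001
finger_force: 0.0
```

carry_out(increments=[{"xyz": [0,0,0],"rotation": [0,0,0],"hand": 1},{"xyz": [0,0,0],"rotation": [0,0,0],"hand": 1}])

```text
t: 5.65
position: [0.4338, 0.0021, 0.071]
eef_rot: [0.085, 0.996, -0.0, 0.001]
wrist_force: [0.1, 1.1, 0.4]
grip_width: -0.0
finger_force: 0.0
```

Run:
```python
from h import *
now();c=snap('side','side2.png')
im=c['img'][130:290,230:430,::-1];cv2.imwrite('pics/side2z.png',cv2.resize(im,None,fx=3.7,fy=3.7,interpolation=cv2.INTER_CUBIC))
```

```text
t 5.65 chest xy [-0.2075 -0.0979] z 0.071 F [0.1 1.1 0.4] w -0.0
tool axes in chest [[-1.0, 0.005], [0.005, 1.0]] [-0.002 -0.    -1.   ]
```

View pics/side2z.png

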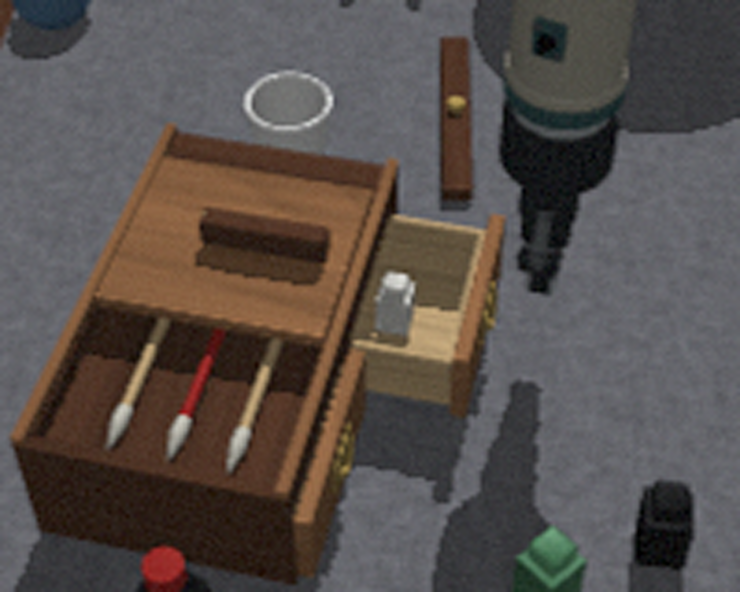

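The left drawer now looks shut and the right drawer's front is ahead of the fingers.

carry_out(increments=[{"xyz": [-0.03,0,0],"rotation": [0,0,0],"hand": 1},{"xyz": [-0.02,0,0],"rotation": [0,0,0],"hand": 1},{"xyz": [-0.012,0,0],"rotation": [0,0,0],"hand": 1},{"xyz": [-0.012,0,0],"rotation": [0,0,0],"hand": 1},{"xyz": [-0.012,0,0],"rotation": [0,0,0],"hand": 1},{"xyz": [-0.012,0,0],"rotation": [0,0,0],"hand": 1},{"xyz": [-0.012,0,0],"rotation": [0,0,0],"hand": 1},{"xyz": [-0.012,0,0],"rotation": [0,0,0],"hand": 1}])

```text
t: 6.37
position: [0.4624, 0.0001, 0.0707]
eef_rot: [0.082, 0.997, 0.0, -0.001]
wrist_force: [-2.1, 1.9, 1.3]
grip_width: -0.004
finger_force: 0.9
```

carry_out(increments=[{"xyz": [-0.012,0,0],"rotation": [0,0,0],"hand": 1},{"xyz": [-0.012,0,0],"rotation": [0,0,0],"hand": 1},{"xyz": [-0.012,0,0],"rotation": [0,0,0],"hand": 1},{"xyz": [-0.012,0,0],"rotation": [0,0,0],"hand": 1},{"xyz": [-0.012,0,0],"rotation": [0,0,0],"hand": 1},{"xyz": [-0.012,0,0],"rotation": [0,0,0],"hand": 1},{"xyz": [-0.012,0,0],"rotation": [0,0,0],"hand": 1},{"xyz": [-0.012,0,0],"rotation": [0,0,0],"hand": 1}])

```text
t: 7.03
position: [0.4869, -0.0043, 0.0708]
eef_rot: [0.082, 0.997, 0.0, -0.0]
wrist_force: [-1.7, 1.1, 0.3]
grip_width: 0.003
finger_force: 0.9
```

carry_out(increments=[{"xyz": [-0.012,0,0],"rotation": [0,0,0],"hand": 1},{"xyz": [-0.012,0,0],"rotation": [0,0,0],"hand": 1},{"xyz": [-0.012,0,0],"rotation": [0,0,0],"hand": 1},{"xyz": [-0.012,0,0],"rotation": [0,0,0],"hand": 1},{"xyz": [-0.012,0,0],"rotation": [0,0,0],"hand": 1},{"xyz": [-0.012,0,0],"rotation": [0,0,0],"hand": 1},{"xyz": [-0.012,0,0],"rotation": [0,0,0],"hand": 1}])

```text
t: 7.62
position: [0.5076, -0.0078, 0.0708]
eef_rot: [0.082, 0.997, -0.0, -0.0]
wrist_force: [-2.4, 2.7, -0.9]
grip_width: -0.002
finger_force: 0.9
```

```bash
python3 -c "
from h import *
now()"
```

```text
t 7.62 chest xy [-0.1331 -0.0954] z 0.0708 F [-2.4  2.7 -0.9] w -0.0
tool axes in chest [[-1.0, -0.0], [-0.0, 1.0]] [ 0. -0. -1.]
```

carry_out(increments=[{"xyz": [-0.012,0,0],"rotation": [0,0,0],"hand": 1},{"xyz": [-0.012,0,0],"rotation": [0,0,0],"hand": 1},{"xyz": [-0.012,0,0],"rotation": [0,0,0],"hand": 1},{"xyz": [-0.012,0,0],"rotation": [0,0,0],"hand": 1},{"xyz": [-0.006,0,0],"rotation": [0,0,0],"hand": 1},{"xyz": [-0.006,0,0],"rotation": [0,0,0],"hand": 1}])

```text
t: 8.12
position: [0.5224, -0.0103, 0.0708]
eef_rot: [0.083, 0.997, -0.0, 0.0]
wrist_force: [-1.9, 2.0, 0.3]
grip_width: -0.0
finger_force: 0.8
```

carry_out(increments=[{"xyz": [-0.006,0,0],"rotation": [0,0,0],"hand": 1},{"xyz": [-0.006,0,0],"rotation": [0,0,0],"hand": 1},{"xyz": [-0.006,0,0],"rotation": [0,0,0],"hand": 1},{"xyz": [-0.006,0,0],"rotation": [0,0,0],"hand": 1}])

```text
t: 8.45
position: [0.5264, -0.011, 0.0705]
eef_rot: [0.082, 0.997, -0.0, -0.002]
wrist_force: [-7.2, 3.0, 3.5]
grip_width: 0.002
finger_force: 3.4
```

```bash
python3 -c "
from h import *
now()"
```

```text
t 8.45 chest xy [-0.114  -0.0955] z 0.0705 F [-7.2  3.   3.5] w 0.0
tool axes in chest [[-1.0, -0.001], [-0.001, 1.0]] [ 0.004 -0.001 -1.   ]
```

carry_out(increments=[{"xyz": [-0.006,0,0],"rotation": [0,0,0],"hand": 1},{"xyz": [-0.004,0,0],"rotation": [0,0,0],"hand": 1},{"xyz": [0.06,0,0],"rotation": [0,0,0],"hand": 1},{"xyz": [0.12,0,0],"rotation": [0,0,0],"hand": 1},{"xyz": [0,0,-0.14],"rotation": [0,0,0],"hand": 1},{"xyz": [0,0,-0.14],"rotation": [0,0,0],"hand": 1},{"xyz": [0,0,-0.14],"rotation": [0,0,0],"hand": 1},{"xyz": [0,0,-0.14],"rotation": [0,0,0],"hand": 1}])

```text
t: 9.12
position: [0.4868, -0.0048, 0.2127]
eef_rot: [0.083, 0.997, -0.0, 0.001]
wrist_force: [0.4, -0.0, -1.1]
grip_width: -0.001
finger_force: 0.0
```

carry_out(increments=[{"xyz": [-0.135,0,0],"rotation": [0,0,0],"hand": 1},{"xyz": [-0.135,0,0],"rotation": [0,0,0],"hand": 1},{"xyz": [-0.135,0,0],"rotation": [0,0,0],"hand": 1},{"xyz": [-0.135,0,0],"rotation": [0,0,0],"hand": 1},{"xyz": [0,0,0],"rotation": [0,0,0],"hand": 1},{"xyz": [0,0,0],"rotation": [0,0,0],"hand": 1}])

```text
t: 9.62
position: [0.6209, -0.0275, 0.2104]
eef_rot: [0.083, 0.997, -0.0, 0.001]
wrist_force: [-0.7, -0.9, 0.7]
grip_width: 0.004
finger_force: 0.0
```

```bash
python3 -c "
from h import *
now()"
```

```text
t 9.62 chest xy [-0.0181 -0.0962] z 0.2104 F [-0.7 -0.9  0.7] w 0.0
tool axes in chest [[-1.0, 0.001], [0.001, 1.0]] [-0.002 -0.    -1.   ]
```

carry_out(increments=[{"xyz": [0,0,0.12],"rotation": [0,0,0],"hand": 1},{"xyz": [0,0,0.11],"rotation": [0,0,0],"hand": 1},{"xyz": [0,0,0.04],"rotation": [0,0,0],"hand": 1},{"xyz": [0,0,0.026],"rotation": [0,0,0],"hand": 1},{"xyz": [0,0,0],"rotation": [0,0,0],"hand": 1},{"xyz": [0,0.03,0],"rotation": [0,0,0],"hand": 1},{"xyz": [0,0.02,0],"rotation": [0,0,0],"hand": 1}])

```text
t: 10.2
position: [0.6225, -0.0132, 0.1384]
eef_rot: [0.083, 0.997, 0.0, 0.001]
wrist_force: [0.3, 1.2, 0.8]
grip_width: -0.002
finger_force: 0.0
```

carry_out(increments=[{"xyz": [0,0.014,0],"rotation": [0,0,0],"hand": 1},{"xyz": [0,0.014,0],"rotation": [0,0,0],"hand": 1},{"xyz": [0,0.014,0],"rotation": [0,0,0],"hand": 1},{"xyz": [0,0.014,0],"rotation": [0,0,0],"hand": 1},{"xyz": [0,0.014,0],"rotation": [0,0,0],"hand": 1},{"xyz": [0,0.014,0],"rotation": [0,0,0],"hand": 1},{"xyz": [0,0.014,0],"rotation": [0,0,0],"hand": 1},{"xyz": [0,0.014,0],"rotation": [0,0,0],"hand": 1}])

```text
t: 10.87
position: [0.6259, 0.0131, 0.1369]
eef_rot: [0.083, 0.997, -0.0, -0.0]
wrist_force: [-0.4, -1.7, 2.2]
grip_width: -0.001
finger_force: 0.9
```

Run:
```python
from h import *
now();c=snap('side','side3.png')
im=c['img'][130:290,230:430,::-1];cv2.imwrite('pics/side3z.png',cv2.resize(im,None,fx=3.7,fy=3.7,interpolation=cv2.INTER_CUBIC))
```

```text
t 10.87 chest xy [-0.0198 -0.0554] z 0.1369 F [-0.4 -1.7  2.2] w -0.0
tool axes in chest [[-1.0, 0.0], [0.0, 1.0]] [ 0.    -0.001 -1.   ]
```

View pics/side3z.png

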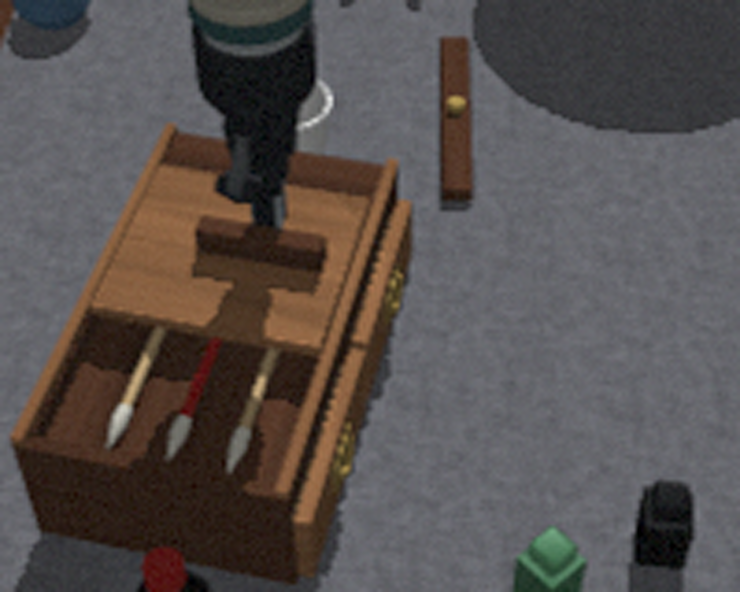

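The fingers are against the rib's -y side at about (265,225), and both drawer fronts look flush. I'll keep pushing the cover.

carry_out(increments=[{"xyz": [0,0.018,0],"rotation": [0,0,0],"hand": 1},{"xyz": [0,0.018,0],"rotation": [0,0,0],"hand": 1},{"xyz": [0,0.018,0],"rotation": [0,0,0],"hand": 1},{"xyz": [0,0.018,0],"rotation": [0,0,0],"hand": 1},{"xyz": [0,0.018,0],"rotation": [0,0,0],"hand": 1},{"xyz": [0,0.018,0],"rotation": [0,0,0],"hand": 1},{"xyz": [0,0.018,0],"rotation": [0,0,0],"hand": 1},{"xyz": [0,0.018,0],"rotation": [0,0,0],"hand": 1}])

```text
t: 11.58
position: [0.632, 0.0496, 0.1368]
eef_rot: [0.082, 0.997, 0.0, -0.0]
wrist_force: [-0.6, -1.6, 1.9]
grip_width: 0.003
finger_force: 1.0
```

carry_out(increments=[{"xyz": [0,0.018,0],"rotation": [0,0,0],"hand": 1},{"xyz": [0,0.018,0],"rotation": [0,0,0],"hand": 1},{"xyz": [0,0.018,0],"rotation": [0,0,0],"hand": 1},{"xyz": [0,0.018,0],"rotation": [0,0,0],"hand": 1},{"xyz": [0,0.018,0],"rotation": [0,0,0],"hand": 1},{"xyz": [0,0.018,0],"rotation": [0,0,0],"hand": 1},{"xyz": [0,0.018,0],"rotation": [0,0,0],"hand": 1},{"xyz": [0,0.018,0],"rotation": [0,0,0],"hand": 1}])

```text
t: 12.25
position: [0.6378, 0.085, 0.1368]
eef_rot: [0.082, 0.997, 0.0, -0.0]
wrist_force: [0.2, -2.2, 1.7]
grip_width: -0.003
finger_force: 1.0
```

carry_out(increments=[{"xyz": [0,0.012,0],"rotation": [0,0,0],"hand": 1},{"xyz": [0,0.012,0],"rotation": [0,0,0],"hand": 1},{"xyz": [0,0.012,0],"rotation": [0,0,0],"hand": 1},{"xyz": [0,0.012,0],"rotation": [0,0,0],"hand": 1}])

```text
t: 12.58
position: [0.6397, 0.0966, 0.1368]
eef_rot: [0.082, 0.997, -0.0, -0.0]
wrist_force: [-0.8, -2.2, 0.8]
grip_width: 0.001
finger_force: 0.9
```

```bash
python3 -c "
from h import *
now()"
```

```text
t 12.58 chest xy [-0.02    0.0294] z 0.1368 F [-0.8 -2.2  0.8] w 0.0
tool axes in chest [[-1.0, -0.0], [-0.0, 1.0]] [ 0. -0. -1.]
```

Next I'll move in 2–3 mm steps and watch for the stop.

carry_out(increments=[{"xyz": [0,0.012,0],"rotation": [0,0,0],"hand": 1},{"xyz": [0,0.012,0],"rotation": [0,0,0],"hand": 1},{"xyz": [0,0.012,0],"rotation": [0,0,0],"hand": 1},{"xyz": [0,0.012,0],"rotation": [0,0,0],"hand": 1},{"xyz": [0,0.012,0],"rotation": [0,0,0],"hand": 1},{"xyz": [0,0.008,0],"rotation": [0,0,0],"hand": 1}])

```text
t: 13.08
position: [0.6426, 0.1138, 0.1368]
eef_rot: [0.082, 0.997, 0.0, -0.0]
wrist_force: [-0.1, -1.5, 1.2]
grip_width: -0.003
finger_force: 0.8
```

carry_out(increments=[{"xyz": [0,0.008,0],"rotation": [0,0,0],"hand": 1},{"xyz": [0,0.008,0],"rotation": [0,0,0],"hand": 1},{"xyz": [0,0.006,0],"rotation": [0,0,0],"hand": 1}])

```text
t: 13.33
position: [0.6435, 0.1189, 0.1368]
eef_rot: [0.082, 0.997, 0.0, -0.0]
wrist_force: [-0.2, -2.9, 1.7]
grip_width: -0.002
finger_force: 0.8
```

carry_out(increments=[{"xyz": [0,0.006,0],"rotation": [0,0,0],"hand": 1},{"xyz": [0,0.006,0],"rotation": [0,0,0],"hand": 1},{"xyz": [0,0.006,0],"rotation": [0,0,0],"hand": 1}])

```text
t: 13.58
position: [0.6439, 0.1215, 0.1367]
eef_rot: [0.083, 0.997, -0.001, -0.0]
wrist_force: [-2.0, -6.2, 3.4]
grip_width: -0.003
finger_force: 3.5
```

carry_out(increments=[{"xyz": [0,0.006,0],"rotation": [0,0,0],"hand": 1},{"xyz": [0,0.006,0],"rotation": [0,0,0],"hand": 1}])

```text
t: 13.75
position: [0.6439, 0.1217, 0.1367]
eef_rot: [0.083, 0.997, -0.003, -0.001]
wrist_force: [-3.5, -11.4, 7.1]
grip_width: 0.002
finger_force: 5.6
```

carry_out(increments=[{"xyz": [0,-0.06,0],"rotation": [0,0,0],"hand": 1},{"xyz": [0,-0.06,-0.06],"rotation": [0,0,0],"hand": 1},{"xyz": [0,0,-0.15],"rotation": [0,0,0],"hand": 1},{"xyz": [0,0,-0.15],"rotation": [0,0,0],"hand": 1},{"xyz": [0.15,0,0],"rotation": [0,0,0],"hand": 1},{"xyz": [0.15,0,0],"rotation": [0,0,0],"hand": 1},{"xyz": [0.15,0,0],"rotation": [0,0,0],"hand": 1},{"xyz": [0.15,0,0],"rotation": [0,0,0],"hand": 1}])

```text
t: 14.42
position: [0.4904, 0.1209, 0.228]
eef_rot: [0.083, 0.997, 0.001, 0.001]
wrist_force: [0.5, 0.0, 0.6]
grip_width: -0.003
finger_force: 0.0
```

carry_out(increments=[{"xyz": [0,-0.16,0],"rotation": [0,0,0],"hand": 1},{"xyz": [0,-0.16,0],"rotation": [0,0,0],"hand": 1},{"xyz": [0,-0.16,0],"rotation": [0,0,0],"hand": 1},{"xyz": [0,-0.16,0],"rotation": [0,0,0],"hand": 1},{"xyz": [0,-0.16,0],"rotation": [0,0,0],"hand": 1},{"xyz": [0,-0.16,0],"rotation": [0,0,0],"hand": 1},{"xyz": [0,0,0],"rotation": [0,0,0],"hand": 1},{"xyz": [0,0,0],"rotation": [0,0,0],"hand": 1}])

```text
t: 15.08
position: [0.4519, -0.1188, 0.2277]
eef_rot: [0.086, 0.996, -0.0, 0.001]
wrist_force: [-0.4, 1.0, 0.3]
grip_width: 0.004
finger_force: 0.0
```

Run:
```python
from h import *
now()
for n in('top','side'): snap(n,n+'4.png')
t=load('top4')['img'][120:240,200:400,::-1];s=load('side4')['img'][130:290,230:430,::-1]
cv2.imwrite('pics/end.png',np.vstack([cv2.resize(t,(480,288),interpolation=3),cv2.resize(s[:125],(480,300),interpolation=3)]))
```

```text
t 15.08 chest xy [-0.1698 -0.2141] z 0.2277 F [-0.4  1.   0.3] w 0.0
tool axes in chest [[-1.0, 0.007], [0.007, 1.0]] [-0.002 -0.    -1.   ]
```

View pics/end.png

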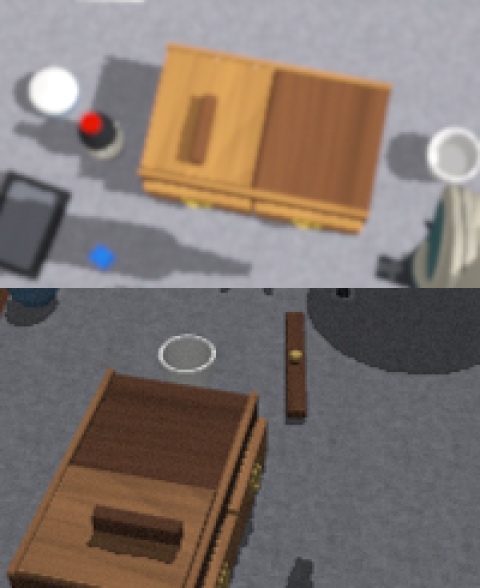

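Both views show the cover over the tray and both drawer fronts flush and in line. The bystanders are where they were and the arm is clear. I'm handing in.

```bash
python3 -c "
from h import *
print(r.hand_in())"
```

```text
the job is handed in; nothing more can be done
None
```

I pushed both drawers and the cover gently against their stops and handed the job in at about 15 s; the last pictures show the chest closed and the bystanders in place, but the seals cannot be seen inside the shut drawers and no verdict came back.

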